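Re-hang a parts tray on the clamp stand and screw it fast

ROBOT

A 7-joint arm with a two-finger parallel gripper is mounted at the origin on the work surface. World frame = base frame: x ahead of the robot, y to its left, z up, the work surface at z = 0. Lengths are in m, angles in degrees, forces in N, time in s.
With the tool pointing down it reaches from about 0.4 to 0.9 m from the base axis. Payload 5.5 kg.
Tool frame: the origin (TCP) lies between the finger pads; the fingertips stand 8 mm ahead of it and the grasp point (between the pads) lies 11 mm behind it (bot.nose_length is the z of the fingertips in the tool frame, in m); z points along the fingers, y is the line along which they close (so a half turn about z gives the same grasp; the last joint's range is limited). The gripper opens to 85 mm and grips with 20 to 120 N. Pads are 22 mm wide; open, the fingers measure 114 mm over their backs; the gripper's body (76 mm by 85 mm) begins 54 mm behind the grasp point. The pads swing forward as they close: fully open they stand 13 mm farther back than shut.
Start: joints at [-60.092, 28.699, -24.465, 88.831, 12.651, 65.22, -12.049], TCP at [0.166, 0.628, 0.239] pointing down, gripper open.
Joint ranges: [-164.97, 164.97], [-17.58, 116.51], [-87.97, 89.64], [11.32, 138.91], [-80.73, 260.73], [10.89, 115.49], [-147.41, 147.41]. Speed limits (degrees/s): [147.25, 147.25, 180, 180, 180, 180, 180].

INTERFACE

Orientations are given as [roll, pitch, yaw] about the fixed x, y, z axes, in that order (R = Rz(yaw) Ry(pitch) Rx(roll)).
In Python, from station import bot gives the robot as it stands.
- The arm moves only by the tool jog_arm, never from a script. Its arguments are lists of equal length, an entry for each row: "dr": the turn, a rotation vector about the tool's x, y, z in units of 6 degrees (1.0 is 6 degrees), a list of three; "xyz": the shift along the tool's x, y, z in units of 40 mm (1.0 is 40 mm), a list of three; "gripper": the opening, from 0 (shut) to 1 (fully open). A call has 1 to 20 rows; each row is the pose to reach, as a shift and turn from the pose commanded when the call began, along the tool's axes at that moment; what a row does not reach only later rows make up. A row lasts 1/12 s, in which the tool goes at most 41.7 mm and 7.16 degrees, less where a joint would pass 70% of its speed; a pose out of reach is approached as far as the arm can. A call with a gripper value outside its range is refused whole. The fingers move at their own pace and stop on an object; "grip_force" is the grip in N (left out, the last holds). Time passes only in rows, so rows that repeat a pose let the fingers close. It gives the time, the measured TCP pose, the force, the opening and the grip force at its end, in the units of the state.
- bot.observe(): the state, without advancing time (a new reading comes with each control period).
- bot.get_image(name): name is "side" or "top"; returns the picture (384x512x3 uint8, red, green, blue); there is no depth.
- bot.camera_info(name): a dict with "fov_y" (degrees; the focal length in pixels is half the picture's height over the tangent of half this angle, whatever the lens; pixels are square), "cx", "cy" (the principal point, pixels), "xyz" and "orientation" of the camera in the world. Camera axes: x right, y up, looking along -z (the intrinsics and any distortion apply to the point x, -y, -z); pixel columns grow to the right and rows downward; lengths in m; the calibration is good to about 2 mm. A picture is of the moment at which its call begins. camera_info takes no time and is no camera call.
- bot.finish_job(): hands the job in; it is judged then, once.
The state is a dict: "t": time; "joints": joint angles; "qd": joint speeds; "joint_torque": joint torques, N m; "position": TCP position; "tcp_rot": TCP orientation; "wrist_force": force on the tool from outside, world axes, zero at the start; "moment": the same for the moment, N m; "opening": opening from 0.0 (shut) to 1.0 (fully open); "grasp_force": force on a finger pad.
Only numpy, scipy, OpenCV 4.12 (cv2) and the standard library are available. Lean on these libraries where they do the work, as an engineer would, in place of code of your own. Each camera call takes 0.05 s, during which the arm holds its last target. There are 200 camera calls.

TASK

Carry the hanging tray, with the gearbox cover in it, from the plain hook stand to the hooks of the stand that has the screw clamp: keep it level, do not set it down on the way and do not bump the other parts on the bench. When it hangs properly in both hooks, turn the crank clockwise (seen from above) until the screw's foot meets the tray's bar, add a quarter of a turn more, and let go.

Things in the scene. Friction and masses are not known exactly. Their poses are not given: they have to be found in the camera images.
- rack: Plain steel hook stand, fixed, no screw; the tray starts here. Origin on the table below the tray bar, midway between the hooks; x to its back (away from the robot), y along both hooks, z up. Hooks open to the front at y ±95 mm, 20 wide; seats at z 130, x ±13 mm, between an upturned tip (x -23 to -13) and a stop (x 13 to 25), both up to z 138. Columns at x 85 to 115, y ±95, 130 high.
- stand: Grey clamp stand, fixed: same frame, hooks and columns as the plain stand, but over the hook at y +95 mm an arm (z 186 to 204, x -19 to 85, 30 wide in y) holds a vertical screw at x 0, y 95. The tray comes in from the front with its bar over the tips (8 mm) and under the foot (20 to 26 mm above a seated bar's top): 13 mm lift clears both. Hung, the tray's origin is at x 0 (play ±6), y 0, z 50 mm.
- tray: Steel hanging tray, 0.4 kg. Origin: centre of its underside. Pan 100 (x) by 132 (y) by 24 mm high, 4 mm walls; straps at y ±64 rise to a level bar 14 by 14, 210 mm long along y (z 80 to 94), whose ends rest in the hooks; an upright flat handle, 14 thick in x, 32 wide in y, stands on the bar's middle (z 93 to 213). Same turned end for end. Its axes lie close to its stand's.
- tray_grip (a point): Grip point on the tray's upright handle, 195 mm above the tray's underside and 18 mm below the handle's top, on the centre line; same axes as the tray (pinch across x, 14 mm).
- cover_mid (a point): Aluminium bell-shaped gearbox cover, 84 mm across the foot, 60 mm high, 0.25 kg, standing loose in the pan; the point is at its centre, 30 mm above its underside; z up.
- crank (a joint): Angle of the clamp screw's crank, rad; grows clockwise seen from above, lowering the screw 24 mm a turn. 0 = the foot just touches the bar of a seated tray; starts between -6.7 and -5.2 (raised), stops at 3.0. Friction about 2 N at the knob; it stays where it is left.
- knob_mid (a point): Centre of the crank's knob: upright black cylinder, 18 mm diameter, 45 high, spinning freely on its own axis, so an unturned gripper can lead it round. Radius 45 mm about the screw (stand x 0, y 95); direction from the screw in the stand's frame: 90 degrees (counter-clockwise from +x) minus crank angle. Height 242.5 mm at crank 0, dropping 24 a turn; crank arm 22 to 31 mm below it.
- foot_under (a point): Centre of the underside of the screw's pressure foot, a steel disc 26 mm across on the screw axis; it is sprung (1.5 N/mm), so it stops at the bar while the screw goes on down.
- foot: The same pressure foot; its origin is the same point.
- gearbox_mid (a point): Bystander: grey worm gearbox, 110 by 85 by 69 mm; its middle.
- flange_mid (a point): Bystander: brass flange, 90 mm across, 38 mm high; its middle.
- handwheel_mid (a point): Bystander: black handwheel lying flat, 168 mm across; its middle.
Things that resemble listed ones, but are neither listed nor needed, are in the scene too. What is meant by the part that bears cover_mid is not orange, and is the larger of those in its own colour.

How it is judged:
By the outcome, as a careful person would: the job done as asked, in the order asked, and still so for the second after the job is handed in, with the robot touching nothing.
It also fails if it takes over 58 s, if anything falls off the work surface, if the arm or the gripper's body presses on something with over 40 N, if the wrist force passes 120 N, or if a joint passes its speed limit or range.

## Working session

There is one attempt and no reset: what is moved stays moved. The work goes in short steps, Python scripts to look and compute and a tool call to move; the robot and the scene stay as the last step left them, time stands still between calls to the robot, and variables do not carry over. Pictures are saved under pics/ and viewed, at most 10 in all, crops included, and the job is handed in when it is done.

Besides the shell and the picture viewer there is one more tool, called after "Request:" by a JSON object that holds its "fn" and its "kwargs". jog_arm: Moves the arm, as the interface text tells. Its arguments: {"type":"object","properties":{"dr":{"type":"array","items":{"type":"array","items":{"type":"number"}}},"xyz":{"type":"array","items":{"type":"array","items":{"type":"number"}}},"gripper":{"type":"array","items":{"type":"number"}},"grip_force":{"type":"number"}},"required":["dr","xyz","gripper"]}

```bash
ls; mkdir -p pics; python3 - <<'E'
from station import bot
import cv2
print(bot.observe())
for n in("side","top"):
    print(n,bot.camera_info(n)); cv2.imwrite(f"pics/{n}0.png",bot.get_image(n)[:,:,::-1])
E
```

```text
pics
{'t': 0.0, 'joints': array([-60.09246334,  28.75492138, -24.45250856,  88.89135279,
        12.65217476,  65.21961022, -12.04722776]), 'qd': array([ 0.04125953, -0.02677995, -0.054008  ,  0.04516289,  0.07274469,
       -0.04124548,  0.03533429]), 'joint_torque': array([ 2.63103902e-04, -5.69529533e+01, -5.81619278e+00, -2.80942404e+01,
        1.06862717e-02,  1.18386376e-02, -2.21680517e-05]), 'position': array([0.16622394, 0.62768692, 0.23824673]), 'tcp_rot': array([-1.79887806e+02, -2.64391414e-03,  1.65177699e+02]), 'wrist_force': array([ 0.93592492,  0.60172466, -0.39050827]), 'moment': array([-0.01406885, -0.06039457, -0.00707317]), 'grasp_force': 0.0, 'opening': 1.0045415243743476}
side {'fov_y': 49.25539114100189, 'cx': 260.2956379865037, 'cy': 186.12663714688574, 'xyz': array([ 0.13293012, -1.1012286 ,  0.9794141 ]), 'orientation': array([ 55.66577607,  -0.95618075, -22.43950593])}
top {'fov_y': 50.79326526944765, 'cx': 261.47024592311453, 'cy': 193.9781388661211, 'xyz': array([ 0.45677976, -0.00720639,  1.37152729]), 'orientation': array([ 8.21975756e+00, -3.40015453e-02, -8.95713153e+01])}
```

View pics/side0.png

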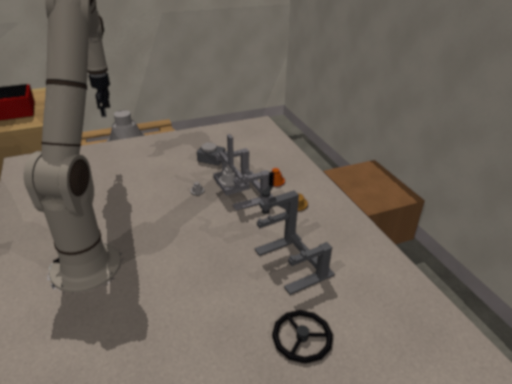

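View pics/top0.png

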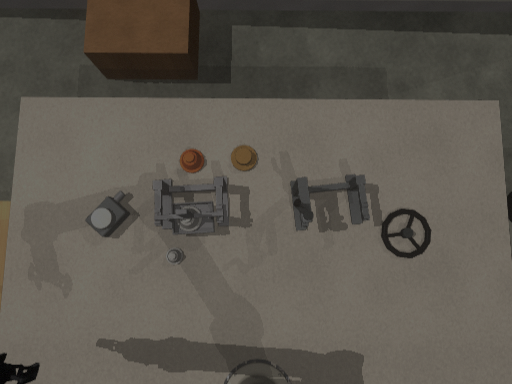

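The side view shows the tray on the far stand at about (240,170), the clamp stand at about (295,240), and the handwheel at (303,335). In the top view the tray is at about (190,210), the clamp stand at (330,200), and the gearbox, flange and small lookalikes are around them. I'll enlarge both stands.

```bash
cat > h.py <<'E'
import numpy as np, cv2
from scipy.spatial.transform import Rotation as R
from station import bot
def cam(n):
    c=bot.camera_info(n); f=192/np.tan(np.radians(c['fov_y']/2))
    return f,c['cx'],c['cy'],np.array(c['xyz']),R.from_euler('xyz',c['orientation'],degrees=True).as_matrix()
def ray(n,u,v):
    f,cx,cy,p,M=cam(n); d=M@np.array([(u-cx)/f,-(v-cy)/f,-1.]); return p,d
def plane(n,u,v,z):
    p,d=ray(n,u,v); return p+d*(z-p[2])/d[2]
def proj(n,X):
    f,cx,cy,p,M=cam(n); q=(np.atleast_2d(X)-p)@M; return np.c_[cx+f*q[:,0]/-q[:,2],cy-f*q[:,1]/-q[:,2]]
def tri(u1,u2):
    p,d=ray('side',*u1);q,e=ray('top',*u2)
    s=np.linalg.lstsq(np.c_[d,-e],q-p,rcond=None)[0]; a=p+d*s[0];b=q+e*s[1]; return (a+b)/2,np.linalg.norm(a-b)
def up(im,x,y,w,h,k): return cv2.resize(im[y:y+h,x:x+w],None,fx=k,fy=k,interpolation=cv2.INTER_CUBIC)
E
python3 - <<'E'
from h import *
t=cv2.imread('pics/top0.png');s=cv2.imread('pics/side0.png')
g=lambda im:np.clip(im*1.6,0,255).astype('uint8')
cv2.imwrite('pics/tz.png',np.vstack([up(g(t),140,165,100,75,4)[:290],up(g(t),280,165,100,75,4)[:290]]))
cv2.imwrite('pics/sz.png',up(g(s),185,130,160,165,3.6))
cv2.imwrite('pics/tz.png',np.hstack([up(g(t),145,165,95,80,4.2),up(g(t),280,165,95,80,4.2)]))
E
```

```text
(no output)
```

View pics/tz.png

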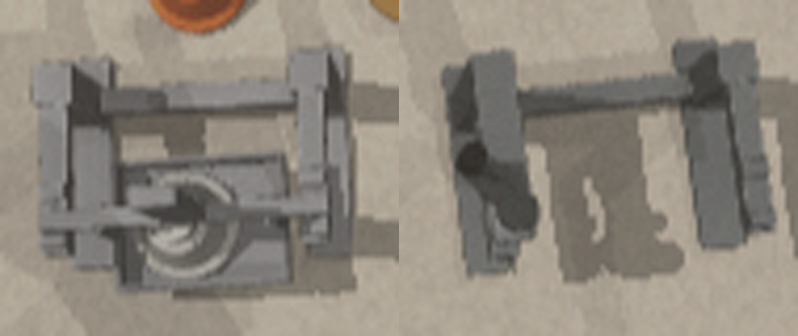

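View pics/sz.png

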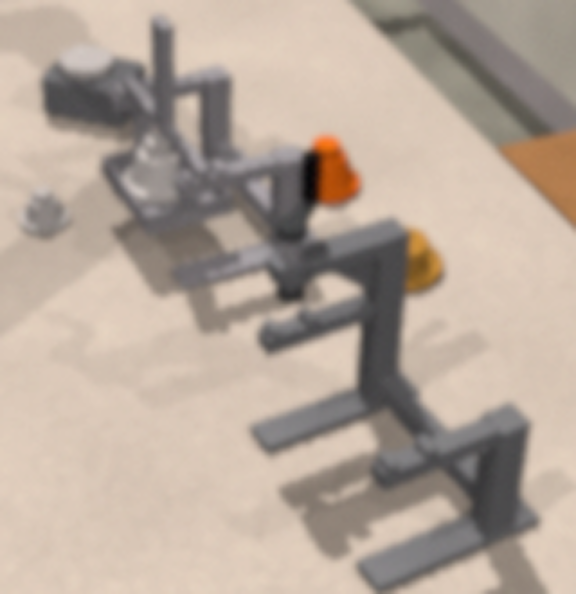

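The handle top shows at side crop (160,22), with the knob dark at top crop (73,155) and side crop (312,178). The clamp stand's hook tips are at side crop (387,462) and (270,330). I'll fit planar poses to these points by least squares.

```bash
cat >> h.py <<'E'
from scipy.optimize import least_squares
S=lambda x,y:(185+x/3.6,130+y/3.6)
TL=lambda x,y:(145+x/4.2,165+y/4.2)
TR=lambda x,y:(280+x/4.2,165+y/4.2)
def world(p,X): 
    c,s=np.cos(p[2]),np.sin(p[2]); X=np.atleast_2d(X)
    return np.c_[p[0]+c*X[:,0]-s*X[:,1],p[1]+s*X[:,0]+c*X[:,1],X[:,2]]
def fit(obs,p0):
    f=lambda p:np.array([proj(n,world(p,X))[0]-np.array(u) for n,u,X in obs]).ravel()
    r=least_squares(f,p0,loss='soft_l1'); return r.x,f(r.x).reshape(-1,2)
E
python3 - <<'E'
from h import *
np.set_printoptions(precision=3,suppress=True)
m=lambda *a:np.array(a)/1000
st=[('side',S(507,417),m(100,-95,130)),('side',S(387,462),m(-18,-95,138)),('side',S(427,440),m(19,-95,138)),
('side',S(270,330),m(-18,95,138)),('side',S(310,316),m(19,95,138)),
('top',TR(341,58),m(100,-95,130)),('top',TR(363,222),m(-18,-95,138)),('top',TR(359,170),m(19,-95,138)),('top',TR(103,258),m(-18,95,138))]
p,r=fit(st,[.6,-.2,0]);print('stand',p[:2],np.degrees(p[2]));print(r)
print('knob tri',tri(S(312,178),TR(73,152)), 'hub top plane',plane('top',*TR(119,210),.25))
rk=[('side',S(217,73),m(100,95,130)),('side',S(292,153),m(100,-95,130)),('top',TL(53,83),m(100,95,130)),('top',TL(308,70),m(100,-95,130)),
('top',TL(53,248),m(-18,95,138)),('top',TL(313,235),m(-18,-95,138))]
q,r=fit(rk,[.6,.2,0]);print('rack',q[:2],np.degrees(q[2]));print(r)
print('handle top from side -> ',[plane('side',*S(160,20),.263)])
print('handle proj top',proj('top',world(q,m(0,0,263))),'in crop',(proj('top',world(q,m(0,0,263)))-[145,165])*4.2,(proj('side',world(q,m(0,0,263)))-[185,130])*3.6)
E
```

```text
stand [ 0.571 -0.236] 7.2975281321361285
[[-0.399 -0.426]
 [ 0.108 -1.531]
 [-0.333  0.262]
 [-0.256 -1.658]
 [-1.391 -1.233]
 [ 0.104  1.131]
 [ 1.475 -0.64 ]
 [ 0.536 -0.201]
 [ 1.794 -1.777]]
knob tri (array([ 0.597, -0.106,  0.257]), np.float64(0.00278037623427931)) hub top plane [ 0.561 -0.137  0.25 ]
rack [0.567 0.216] 3.1219121710451896
[[-1.035 -1.047]
 [-1.65  -0.718]
 [ 0.218  0.227]
 [ 0.55   0.501]
 [-0.044 -1.366]
 [ 0.323 -1.192]]
handle top from side ->  [array([0.564, 0.209, 0.263])]
handle proj top [[180.531 211.226]] in crop [[149.229 194.15 ]] [[160.61   16.697]]
```

```bash
cat >> h.py <<'E'
def go(pos,yaw,T0=None):
    """jog numbers to reach a tool-down pose, from commanded ~ measured pose T0=(pos,rpy)"""
    o=bot.observe(); p,e=(o['position'],o['tcp_rot']) if T0 is None else T0
    M=R.from_euler('xyz',e,degrees=True); N=R.from_euler('xyz',[180,0,yaw],degrees=True)
    return np.round(M.inv().apply(np.array(pos)-p)/.04,2), np.round(np.degrees((M.inv()*N).as_rotvec())/6,2)
E
python3 - <<'E'
from h import *
print(go([.567,.215,.36],93))
E
```

```text
(array([-12.33,  -7.42,  -3.03]), array([-1.000e-02,  1.000e-02,  1.203e+01]))
```

Request:
{"fn": "jog_arm", "kwargs": {"xyz": [[0, 0, -0.5], [-0.3, -0.2, -1.3], [-1.0, -0.6, -2.2], [-1.8, -1.1, -2.8], [-2.6, -1.6, -3], [-3.4, -2.05, -3], [-4.2, -2.5, -3], [-5, -3, -3], [-5.8, -3.5, -3], [-6.6, -4, -3], [-7.4, -4.45, -3], [-8.2, -4.9, -3], [-9, -5.4, -3], [-9.8, -5.9, -3], [-10.5, -6.3, -3], [-11.2, -6.7, -3], [-11.8, -7.1, -3], [-12.2, -7.35, -3], [-12.33, -7.42, -3], [-12.33, -7.42, -3]], "dr": [[0, 0, 0], [0, 0, 0.5], [0, 0, 1.2], [0, 0, 2], [0, 0, 2.8], [0, 0, 3.6], [0, 0, 4.4], [0, 0, 5.2], [0, 0, 6], [0, 0, 6.8], [0, 0, 7.6], [0, 0, 8.4], [0, 0, 9.2], [0, 0, 10], [0, 0, 10.8], [0, 0, 11.4], [0, 0, 11.8], [0, 0, 12], [0, 0, 12], [0, 0, 12]], "gripper": [1, 1, 1, 1, 1, 1, 1, 1, 1, 1, 1, 1, 1, 1, 1, 1, 1, 1, 1, 1]}}

```text
t: 1.77
position: [0.5677, 0.2141, 0.3587]
tcp_rot: [-179.9, 0.0, 93.1]
wrist_force: [-0.0, 0.9, 0.5]
opening: 0.998
grasp_force: 0.0
```

```bash
python3 - <<'E'
from h import *
print(bot.observe()['joints'])
a=bot.get_image('side')[:,:,::-1];b=bot.get_image('top')[:,:,::-1]
cv2.imwrite('pics/s1.png',a);cv2.imwrite('pics/t1.png',b)
g=lambda im:np.clip(im*1.6,0,255).astype('uint8')
cv2.imwrite('pics/v1.png',np.hstack([up(g(a),190,80,90,110,4.2),up(g(b),140,150,95,110,4.2)]))
E
```

```text
[-23.72407784  17.37851207   0.67553722  87.30507615  -0.20439392
  75.376318   -19.94179018]
```

View pics/v1.png

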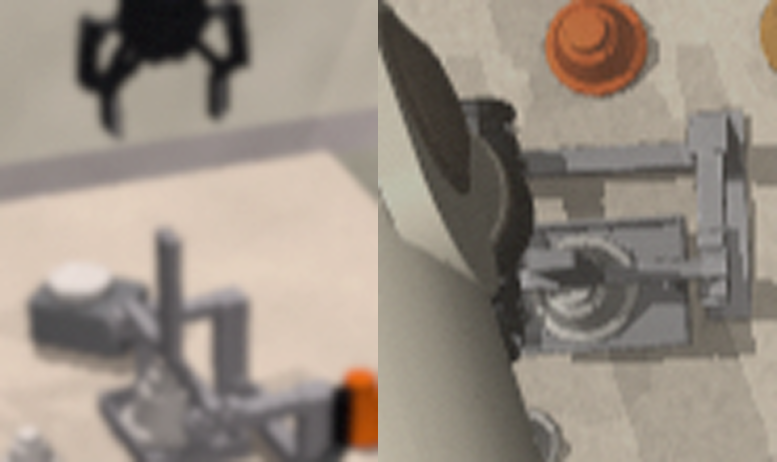

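The left half (side view) shows the fingers at crop columns 110 and 217, straddling the handle at 168. The approach is centred, so I'll go down and grip.

Request:
{"fn": "jog_arm", "kwargs": {"xyz": [[0, 0, 0.3], [0, 0, 0.8], [0, 0, 1.3], [0, 0, 1.8], [0, 0, 2.3], [0, 0, 2.7], [0, 0, 3.0], [0, 0, 3.12], [0, 0, 3.12], [0, 0, 3.12], [0, 0, 3.12], [0, 0, 3.12], [0, 0, 3.12], [0, 0, 3.12], [0, 0, 3.12], [0, 0, 3.12], [0, 0, 3.12]], "dr": [[0, 0, 0], [0, 0, 0], [0, 0, 0], [0, 0, 0], [0, 0, 0], [0, 0, 0], [0, 0, 0], [0, 0, 0], [0, 0, 0], [0, 0, 0], [0, 0, 0], [0, 0, 0], [0, 0, 0], [0, 0, 0], [0, 0, 0], [0, 0, 0], [0, 0, 0]], "gripper": [1, 1, 1, 1, 1, 1, 1, 1, 1, 0.5, 0.3, 0, 0, 0, 0, 0, 0], "grip_force": 90}}

```text
t: 3.28
position: [0.5674, 0.2153, 0.2352]
tcp_rot: [180.0, -0.0, 93.2]
wrist_force: [-1.4, -0.1, 4.3]
opening: 0.15
grasp_force: 88.9
```

Request:
{"fn": "jog_arm", "kwargs": {"xyz": [[0, 0, -0.1], [0, 0, -0.3], [0, 0, -0.6], [0, 0, -0.9], [0, 0, -1.3], [0, 0, -1.7], [0, 0, -2.1], [0, 0, -2.5], [0, 0, -2.9], [0, 0, -3.3], [0, 0, -3.6], [0, 0, -3.75], [0, 0, -3.75], [0, 0, -3.75]], "dr": [[0, 0, 0], [0, 0, 0], [0, 0, 0], [0, 0, 0], [0, 0, 0], [0, 0, 0], [0, 0, 0], [0, 0, 0], [0, 0, 0], [0, 0, 0], [0, 0, 0], [0, 0, 0], [0, 0, 0], [0, 0, 0]], "gripper": [0, 0, 0, 0, 0, 0, 0, 0, 0, 0, 0, 0, 0, 0]}}

```text
t: 4.45
position: [0.567, 0.2152, 0.3844]
tcp_rot: [-180.0, -0.0, 93.2]
wrist_force: [0.2, 0.5, -5.7]
opening: 0.151
grasp_force: 87.7
```

```bash
python3 - <<'E'
from h import *
o=bot.observe();print(o['position'],o['tcp_rot'],o['wrist_force'],o['moment'])
print(go([.452,-.251,.385],97.4))
E
```

```text
[0.56703952 0.2151944  0.38439327] [-1.79997736e+02 -1.45298919e-03  9.31721491e+01] [ 0.17708677  0.54817467 -5.72567156] [0.00326845 0.05013825 0.00060922]
(array([-11.48,  -3.52,  -0.02]), array([-0. , -0. , -0.7]))
```

Request:
{"fn": "jog_arm", "kwargs": {"xyz": [[-0.1, -0.1, 0], [-0.35, -0.3, 0], [-0.75, -0.6, 0], [-1.3, -1, 0], [-2, -1.4, 0], [-2.75, -1.8, 0], [-3.5, -2.2, 0], [-4.25, -2.6, 0], [-5, -2.95, 0], [-5.75, -3.2, 0], [-6.5, -3.4, 0], [-7.25, -3.5, 0], [-8, -3.52, 0], [-8.75, -3.52, 0], [-9.45, -3.52, 0], [-10.05, -3.52, 0], [-10.55, -3.52, 0], [-10.95, -3.52, 0], [-11.25, -3.52, 0], [-11.45, -3.52, 0]], "dr": [[0, 0, 0], [0, 0, 0], [0, 0, 0], [0, 0, 0], [0, 0, 0], [0, 0, 0], [0, 0, -0.05], [0, 0, -0.1], [0, 0, -0.15], [0, 0, -0.2], [0, 0, -0.25], [0, 0, -0.3], [0, 0, -0.35], [0, 0, -0.4], [0, 0, -0.45], [0, 0, -0.5], [0, 0, -0.55], [0, 0, -0.6], [0, 0, -0.65], [0, 0, -0.7]], "gripper": [0, 0, 0, 0, 0, 0, 0, 0, 0, 0, 0, 0, 0, 0, 0, 0, 0, 0, 0, 0]}}

```text
t: 6.12
position: [0.4506, -0.2514, 0.3835]
tcp_rot: [-179.9, -0.0, 97.3]
wrist_force: [-1.1, 0.7, -5.0]
opening: 0.147
grasp_force: 87.8
```

Request:
{"fn": "jog_arm", "kwargs": {"xyz": [[0, 0, 0.1], [0, 0, 0.3], [0, 0, 0.6], [0, 0, 1], [0, 0, 1.4], [0, 0, 1.8], [0, 0, 2.2], [0, 0, 2.6], [0, 0, 2.9], [0, 0, 3.1], [0, 0, 3.2], [0, 0, 3.2]], "dr": [[0, 0, 0], [0, 0, 0], [0, 0, 0], [0, 0, 0], [0, 0, 0], [0, 0, 0], [0, 0, 0], [0, 0, 0], [0, 0, 0], [0, 0, 0], [0, 0, 0], [0, 0, 0]], "gripper": [0, 0, 0, 0, 0, 0, 0, 0, 0, 0, 0, 0]}}

```text
t: 7.12
position: [0.4515, -0.2487, 0.2554]
tcp_rot: [-179.9, -0.1, 97.4]
wrist_force: [-0.2, -0.2, -5.7]
opening: 0.153
grasp_force: 87.8
```

```bash
python3 - <<'E'
from h import *
print(bot.observe()['position'])
a=bot.get_image('side')[:,:,::-1];b=bot.get_image('top')[:,:,::-1]
cv2.imwrite('pics/s2.png',a);cv2.imwrite('pics/t2.png',b)
g=lambda im:np.clip(im*1.6,0,255).astype('uint8')
cv2.imwrite('pics/v2.png',np.hstack([up(g(a),205,150,135,150,3),up(g(b),280,160,105,120,3.75)]))
E
```

```text
[ 0.45146316 -0.24871183  0.25540014]
```

View pics/v2.png

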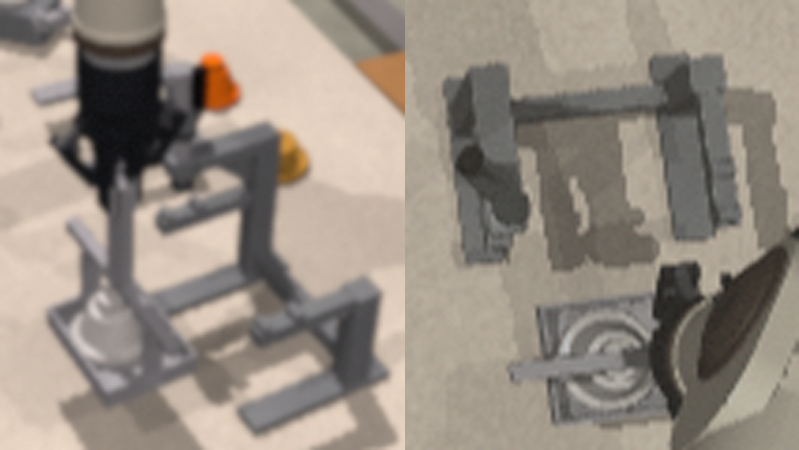

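The tray hangs level in front of the stand with its cover upright. The bar's left end is at top crop (511,372). I'll measure the stand's yaw from edges before inserting.

```bash
python3 - <<'E'
from h import *
np.set_printoptions(precision=4,suppress=True)
def edge(n,im,a,b,w,z):
    g=cv2.GaussianBlur(cv2.cvtColor(im,cv2.COLOR_BGR2GRAY),(0,0),.8).astype(np.float32)
    a=np.array(a,float);b=np.array(b,float);d=(b-a)/np.linalg.norm(b-a);nn=np.array([-d[1],d[0]])
    s=np.arange(-w,w+.01,.1);t=np.arange(0,np.linalg.norm(b-a),.5);P=a+t[:,None]*d
    Q=P[:,None]+s[None,:,None]*nn
    v=cv2.remap(g,Q[...,0].astype(np.float32),Q[...,1].astype(np.float32),cv2.INTER_CUBIC)
    gr=np.abs(np.gradient(v,axis=1)); k=gr.argmax(1); E=P+s[k][:,None]*nn
    vx,vy,x,y=cv2.fitLine(E.astype(np.float32),cv2.DIST_HUBER,0,.01,.01).ravel()
    L=[plane(n,x+vx*q,y+vy*q,z) for q in(-10,10)]; D=L[1]-L[0]
    return np.round(np.degrees(np.arctan2(D[1],D[0]))%90,2),'mid',(L[0]+L[1])[:2]/2,'c',gr.max(1).mean().round(1)
t=cv2.imread('pics/t2.png');s=cv2.imread('pics/s2.png')
t0=cv2.imread('pics/top0.png');s0=cv2.imread('pics/side0.png')
T=lambda x,y:(280+(x-405)/3.75,160+y/3.75); Sx=lambda x,y:(205+x/3,150+y/3)
print('calib bar lower',edge('top',t,T(530,381),T(560,377),2,.164))
print('calib pan left',edge('top',t,T(541,315),T(555,410),1.5,.09),'pan bottom',edge('top',t,T(560,422),T(650,409),1.5,.09))
print('Rfoot left',edge('top',t,T(655,95),T(676,230),2,.01))
print('Rhook outer',edge('top',t,T(724,75),T(738,205),2,.134))
print('Lcol/arm right',edge('top',t,T(508,75),T(514,150),2,.204))
print('crossbar top',edge('top',t,T(520,98),T(650,89),2,.01),'bot',edge('top',t,T(525,118),T(650,105),2,.01))
print('side near foot front edge',edge('side',s,Sx(258,430),Sx(375,380),2,0))
print('side far foot',edge('side',s,Sx(178,318),Sx(240,292),2,0))
E
```

```text
calib bar lower (np.float64(11.5), 'mid', array([ 0.4337, -0.1703]), 'c', np.float32(1.1))
calib pan left (np.float64(7.91), 'mid', array([ 0.4478, -0.1805]), 'c', np.float32(1.2)) pan bottom (np.float64(9.69), 'mid', array([ 0.4029, -0.2345]), 'c', np.float32(1.0))
Rfoot left (np.float64(6.25), 'mid', array([ 0.618, -0.301]), 'c', np.float32(1.8))
Rhook outer (np.float64(4.88), 'mid', array([ 0.6242, -0.3314]), 'c', np.float32(1.6))
Lcol/arm right (np.float64(4.56), 'mid', array([ 0.6355, -0.1427]), 'c', np.float32(1.1))
crossbar top (np.float64(7.77), 'mid', array([ 0.6902, -0.2328]), 'c', np.float32(1.6)) bot (np.float64(5.65), 'mid', array([ 0.6649, -0.2359]), 'c', np.float32(1.2))
side near foot front edge (np.float64(7.62), 'mid', array([ 0.6321, -0.3428]), 'c', np.float32(2.2))
side far foot (np.float64(5.89), 'mid', array([ 0.5912, -0.1575]), 'c', np.float32(2.5))
```

```bash
python3 - <<'E'
from h import *
T=lambda x,y:(280+(x-405)/3.75,160+y/3.75); Sx=lambda x,y:(205+x/3,150+y/3)
print('bar end',plane('top',*T(511,373),.164),'expect .438 -.145')
print('handle-top side',plane('side',*Sx(121,168),.283), bot.observe()['position'])
print('R tip front',plane('top',*T(731,223),.138),'side',plane('side',*Sx(253,325),.138))
print(go([.571,-.234,.2475],96.5)); 
E
```

```text
bar end [ 0.43719045 -0.14603471  0.164     ] expect .438 -.145
handle-top side [ 0.45739311 -0.23803489  0.283     ] [ 0.4522886  -0.24966051  0.25690299]
R tip front [ 0.55874568 -0.32932161  0.138     ] side [ 0.55421902 -0.33466179  0.138     ]
(array([0.01, 2.99, 0.24]), array([0.01, 0.  , 0.15]))
```

Request:
{"fn": "jog_arm", "kwargs": {"xyz": [[0, 0, 0.12], [0, 0, 0.24], [0, 0, 0.24], [0, 0.1, 0.24], [0, 0.3, 0.24], [0, 0.55, 0.24], [0, 0.8, 0.24], [0, 1.05, 0.24], [0, 1.3, 0.24], [0, 1.55, 0.24], [0, 1.8, 0.24], [0, 2.05, 0.24], [0, 2.3, 0.24], [0, 2.5, 0.24], [0, 2.7, 0.24], [0, 2.85, 0.24], [0, 2.95, 0.24], [0, 3, 0.24], [0, 3, 0.24], [0, 3, 0.24]], "dr": [[0, 0, 0.1], [0, 0, 0.15], [0, 0, 0.15], [0, 0, 0.15], [0, 0, 0.15], [0, 0, 0.15], [0, 0, 0.15], [0, 0, 0.15], [0, 0, 0.15], [0, 0, 0.15], [0, 0, 0.15], [0, 0, 0.15], [0, 0, 0.15], [0, 0, 0.15], [0, 0, 0.15], [0, 0, 0.15], [0, 0, 0.15], [0, 0, 0.15], [0, 0, 0.15], [0, 0, 0.15]], "gripper": [0, 0, 0, 0, 0, 0, 0, 0, 0, 0, 0, 0, 0, 0, 0, 0, 0, 0, 0, 0]}}

```text
t: 8.88
position: [0.5705, -0.2346, 0.2468]
tcp_rot: [-180.0, -0.0, 96.5]
wrist_force: [0.3, -0.8, -5.6]
opening: 0.151
grasp_force: 87.8
```

```bash
python3 - <<'E'
from h import *
o=bot.observe();print(o['position'],o['tcp_rot'],o['wrist_force'],o['moment'])
a=bot.get_image('side')[:,:,::-1];b=bot.get_image('top')[:,:,::-1]
cv2.imwrite('pics/s3.png',a);cv2.imwrite('pics/t3.png',b)
g=lambda im:np.clip(im*1.6,0,255).astype('uint8')
cv2.imwrite('pics/v3.png',np.hstack([up(g(a),230,150,110,130,4),up(g(b),290,170,85,130,4)]))
E
```

```text
[ 0.57052457 -0.23462659  0.24679523] [-1.79967077e+02 -5.66153114e-03  9.64545862e+01] [ 0.2544246  -0.78827305 -5.61357571] [-0.01834764  0.02423731 -0.02420949]
```

View pics/v3.png

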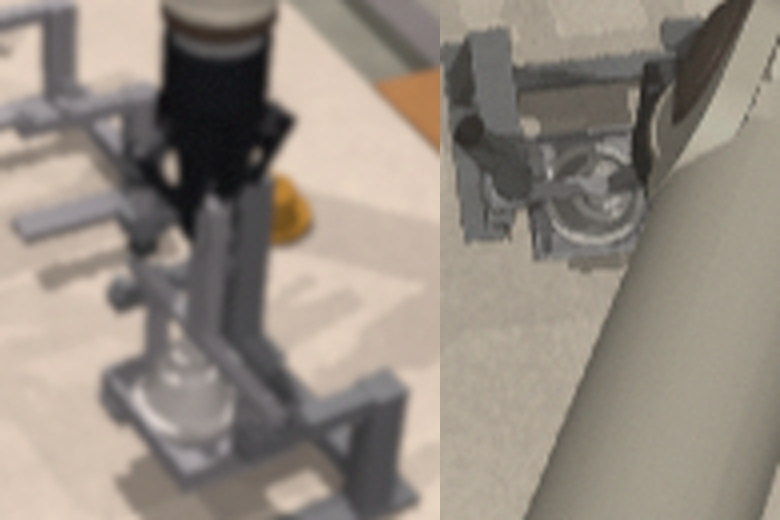

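The bar's near end is over the right hook at side crop (285,410), with no contact. I'll lower it gently.

Request:
{"fn": "jog_arm", "kwargs": {"xyz": [[0, 0, 0.05], [0, 0, 0.1], [0, 0, 0.15], [0, 0, 0.2], [0, 0, 0.22], [0, 0, 0.22]], "dr": [[0, 0, 0], [0, 0, 0], [0, 0, 0], [0, 0, 0], [0, 0, 0], [0, 0, 0]], "gripper": [0, 0, 0, 0, 0, 0]}}

```text
t: 9.48
position: [0.5707, -0.2343, 0.2376]
tcp_rot: [-180.0, -0.0, 96.5]
wrist_force: [0.1, 0.2, -5.6]
opening: 0.154
grasp_force: 87.9
```

Request:
{"fn": "jog_arm", "kwargs": {"xyz": [[0, 0, 0.03], [0, 0, 0.06], [0, 0, 0.08], [0, 0, 0.08], [0, 0, 0.08]], "dr": [[0, 0, 0], [0, 0, 0], [0, 0, 0], [0, 0, 0], [0, 0, 0]], "gripper": [0, 0, 0, 0, 0]}}

```text
t: 9.9
position: [0.571, -0.2345, 0.2352]
tcp_rot: [180.0, 0.0, 96.5]
wrist_force: [-0.1, 0.8, -3.7]
opening: 0.15
grasp_force: 88.2
```

Request:
{"fn": "jog_arm", "kwargs": {"xyz": [[0, 0, 0.02], [0, 0, 0.03], [0, 0, 0.03], [0, 0, 0.03]], "dr": [[0, 0, 0], [0, 0, 0], [0, 0, 0], [0, 0, 0]], "gripper": [0, 0, 0, 0]}}

```text
t: 10.23
position: [0.5712, -0.2345, 0.2351]
tcp_rot: [179.9, 0.0, 96.5]
wrist_force: [-2.6, 2.1, 5.3]
opening: 0.152
grasp_force: 89.6
```

Seated at the same height as on the rack, with the load on the hooks. I'll release and rise.

Request:
{"fn": "jog_arm", "kwargs": {"xyz": [[0, 0, 0], [0, 0, 0], [0, 0, 0], [0, 0, 0], [0, 0, 0], [0, 0, 0], [0, 0, 0], [0, 0, -0.2], [0, 0, -0.6], [0, 0, -1.1], [0, 0, -1.7], [0, 0, -2.3], [0, 0, -2.8], [0, 0, -3.1], [0, 0, -3.2], [0, 0, -3.2]], "dr": [[0, 0, 0], [0, 0, 0], [0, 0, 0], [0, 0, 0], [0, 0, 0], [0, 0, 0], [0, 0, 0], [0, 0, 0], [0, 0, 0], [0, 0, 0], [0, 0, 0], [0, 0, 0], [0, 0, 0], [0, 0, 0], [0, 0, 0], [0, 0, 0]], "gripper": [0.25, 0.4, 0.6, 0.8, 1, 1, 1, 1, 1, 1, 1, 1, 1, 1, 1, 1], "grip_force": 40}}

```text
t: 11.57
position: [0.5713, -0.2347, 0.3627]
tcp_rot: [179.9, 0.0, 96.5]
wrist_force: [0.6, 0.2, -0.7]
opening: 1.001
grasp_force: 0.0
```

```bash
python3 - <<'E'
from h import *
o=bot.observe();print(o['position'],o['tcp_rot'],o['joints'])
a=bot.get_image('side')[:,:,::-1];b=bot.get_image('top')[:,:,::-1]
cv2.imwrite('pics/s4.png',a);cv2.imwrite('pics/t4.png',b)
g=lambda im:np.clip(im*1.6,0,255).astype('uint8')
cv2.imwrite('pics/v4.png',np.hstack([up(g(a),230,150,110,130,4),up(g(b),290,170,85,130,4)]))
E
```

```text
[ 0.57129687 -0.23467111  0.36272709] [1.79898186e+02 3.93517311e-02 9.64712837e+01] [ 3.01421724 19.10127881 22.30373612 86.09995299 -7.36796402 76.13716084
 32.43399207]
```

View pics/v4.png

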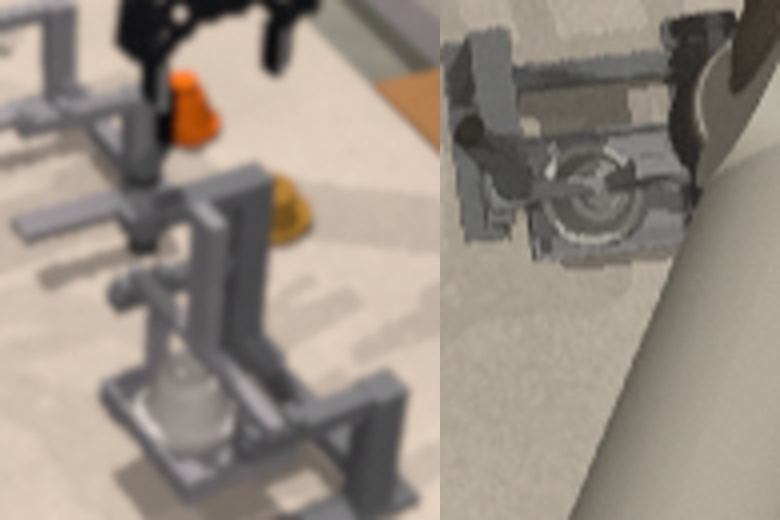

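The tray hangs in both hooks, level, with the cover standing. Next I'll locate the knob by its dark mask in the first pictures.

```bash
python3 - <<'E'
from h import *
for n,(x,y,w,h) in {'top':(288,192,26,30),'side':(262,165,22,30)}.items():
    im=cv2.imread(f'pics/{n}0.png'); g=im.max(2)[y:y+h,x:x+w]
    for th in (28,36,45):
        nn,l,st,c=cv2.connectedComponentsWithStats((g<th).astype('uint8'))
        print(n,th,[(c[i]+[x,y],st[i]) for i in range(1,nn) if st[i][4]>8])
E
```

```text
top 28 []
top 36 [(array([297.02631579, 202.68421053]), array([ 6,  7,  7,  8, 38], dtype=int32))]
top 45 [(array([295.15, 193.65]), array([ 5,  0,  5,  5, 20], dtype=int32)), (array([298.77631579, 204.02631579]), array([ 6,  6, 14, 13, 76], dtype=int32))]
side 28 [(array([270.56818182, 179.45454545]), array([ 7,  8,  4, 14, 44], dtype=int32))]
side 36 [(array([270.52830189, 179.60377358]), array([ 7,  8,  4, 14, 53], dtype=int32))]
side 45 [(array([270.13846154, 179.98461538]), array([ 6,  8,  5, 16, 65], dtype=int32)), (array([265. , 193.5]), array([ 0, 28,  7,  2, 14], dtype=int32))]
```

```bash
python3 - <<'E'
from h import *
for z in(.275,.285): print(plane('top',297,202.5,z))
for z in(.255,.263,.27): print(plane('side',270.6,179.7,z))
c=np.array([.5602,-.1401])
for k in (-5.6,-5.5,-5.4,-5.3,-5.2):
    a=np.pi/2-k+np.radians(6.5); q=c+.045*np.array([np.cos(a),np.sin(a)]); zz=.2425-.024*k/6.2832
    print(k,q,zz,proj('top',[*q,zz+.018]),proj('side',[*q,zz]))
print(go([.596,-.106,.31],96.5),go([.596,-.106,.26],96.5))
E
```

```text
[ 0.5923952  -0.10389051  0.275     ]
[ 0.59115843 -0.10300878  0.285     ]
[ 0.59286336 -0.103975    0.255     ]
[ 0.58778413 -0.11498808  0.263     ]
[ 0.58333981 -0.12462452  0.27      ]
-5.6 [ 0.58447355 -0.10220812] 0.26389037433155077 [[296.61686372 205.08503159]] [[268.0005265  177.56552685]]
-5.5 [ 0.58813516 -0.10482073] 0.2635084033613445 [[297.56067961 203.7679693 ]] [[269.4046548 177.8657038]]
-5.4 [ 0.59151765 -0.10778584] 0.26312643239113825 [[298.63330949 202.55605414]] [[270.77337248 178.24155693]]
-5.3 [ 0.59458722 -0.11107383] 0.262744461420932 [[299.82374395 201.46116371]] [[272.0939806  178.69081704]]
-5.2 [ 0.59731321 -0.11465183] 0.26236249045072574 [[301.11986214 200.49399883]] [[273.35411045 179.2105791 ]]
(array([3.11, 1.  , 1.26]), array([-0.02, -0.01, -0.  ])) (array([3.11, 1.  , 2.51]), array([-0.02, -0.01, -0.  ]))
```

```bash
python3 - <<'E'
from h import *
print(go([.591,-.1055,.257],96.5))
E
```

```text
(array([3.13, 0.88, 2.59]), array([-0.02, -0.01, -0.  ]))
```

Request:
{"fn": "jog_arm", "kwargs": {"xyz": [[0.3, 0.1, 0], [0.9, 0.3, 0], [1.6, 0.5, 0], [2.3, 0.7, 0], [2.9, 0.85, 0.1], [3.13, 0.88, 0.4], [3.13, 0.88, 0.9], [3.13, 0.88, 1.4], [3.13, 0.88, 1.9], [3.13, 0.88, 2.3], [3.13, 0.88, 2.55], [3.13, 0.88, 2.6], [3.13, 0.88, 2.6]], "dr": [[0, 0, 0], [0, 0, 0], [0, 0, 0], [0, 0, 0], [0, 0, 0], [0, 0, 0], [0, 0, 0], [0, 0, 0], [0, 0, 0], [0, 0, 0], [0, 0, 0], [0, 0, 0], [0, 0, 0]], "gripper": [1, 1, 1, 1, 1, 1, 1, 1, 1, 1, 1, 1, 1]}}

```text
t: 12.75
position: [0.5912, -0.1054, 0.2566]
tcp_rot: [-179.9, -0.0, 96.5]
wrist_force: [0.2, -0.1, 0.3]
opening: 0.999
grasp_force: 0.0
```

```bash
python3 - <<'E'
from h import *
o=bot.observe();print(o['position'],o['wrist_force'])
a=bot.get_image('side')[:,:,::-1];b=bot.get_image('top')[:,:,::-1]
cv2.imwrite('pics/s5.png',a)
g=lambda im:np.clip(im*2,0,255).astype('uint8')
cv2.imwrite('pics/v5.png',np.hstack([up(g(a),230,130,90,100,5),up(g(b),275,160,60,100,5)]))
E
```

```text
[ 0.59124044 -0.10540632  0.2565889 ] [ 0.16842625 -0.0655369   0.27256489]
```

View pics/v5.png

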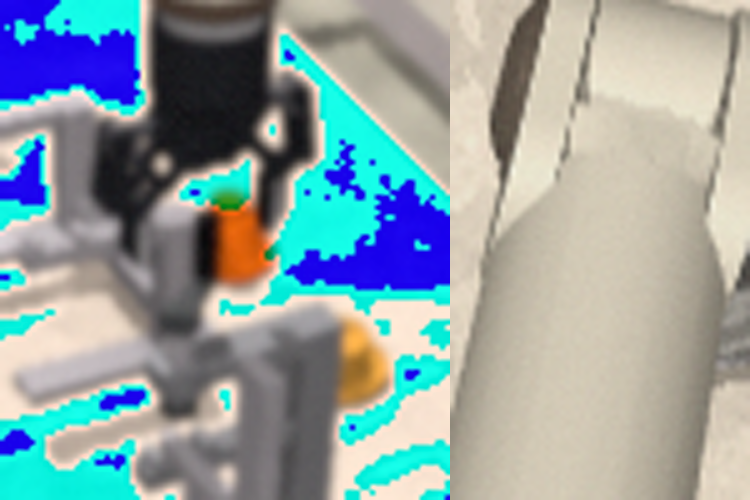

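The side view shows the knob (crop 205,240) between the open fingers (about 130 and 275). I'll close gently.

Request:
{"fn": "jog_arm", "kwargs": {"xyz": [[0, 0, 0], [0, 0, 0], [0, 0, 0], [0, 0, 0], [0, 0, 0], [0, 0, 0], [0, 0, 0], [0, 0, 0], [0, 0, 0]], "dr": [[0, 0, 0], [0, 0, 0], [0, 0, 0], [0, 0, 0], [0, 0, 0], [0, 0, 0], [0, 0, 0], [0, 0, 0], [0, 0, 0]], "gripper": [0.7, 0.5, 0.4, 0.3, 0.2, 0.1, 0, 0, 0], "grip_force": 25}}

```text
t: 13.6
position: [0.5924, -0.106, 0.2581]
tcp_rot: [179.9, 0.0, 96.5]
wrist_force: [2.3, 0.4, 2.8]
opening: 0.2
grasp_force: 26.1
```

```bash
cat > circ.py <<'E'
from h import *
import sys
def rows(k0,k1,step,c=(.5602,-.1401),yaw=6.5,r=.045,kz=None):
    """rows (units) along the knob circle from the present pose, crank k0->k1; z follows the screw"""
    o=bot.observe();M=R.from_euler('xyz',o['tcp_rot'],degrees=True)
    f=lambda k:np.array([c[0]+r*np.cos(np.pi/2-k+np.radians(yaw)),c[1]+r*np.sin(np.pi/2-k+np.radians(yaw)),-.024*k/2/np.pi])
    ks=k0+np.sign(k1-k0)*np.arange(step,abs(k1-k0)+1e-6,step)
    P=np.array([f(k)-f(k0) for k in ks]); P[:,:2]+=f(k0)[:2]-o['position'][:2]
    return ks,np.round(M.inv().apply(P)/.04,2)
E
python3 - <<'E'
from circ import *
o=bot.observe();print(o['position'],o['wrist_force'],o['opening'])
d=o['position'][:2]-np.array([.5602,-.1401]);print(np.linalg.norm(d)*1e3,'crank',np.pi/2-2*np.pi-(np.arctan2(d[1],d[0])-np.radians(6.5)))
ks,u=rows(-5.43,-4.43,.125);print(ks,u.tolist())
E
```

```text
[ 0.59244249 -0.10598536  0.25814173] [2.31190968 0.40550727 2.78288578] 0.2001199068887608
46.94024524387029 crank -5.4125465523281235
[-5.305 -5.18  -5.055 -4.93  -4.805 -4.68  -4.555 -4.43 ] [[-0.13, 0.04, 0.01], [-0.25, 0.11, 0.02], [-0.38, 0.16, 0.04], [-0.51, 0.2, 0.05], [-0.65, 0.22, 0.06], [-0.79, 0.23, 0.07], [-0.93, 0.21, 0.08], [-1.07, 0.18, 0.1]]
```

Request:
{"fn": "jog_arm", "kwargs": {"xyz": [[-0.13, 0.04, 0.01], [-0.25, 0.11, 0.02], [-0.38, 0.16, 0.04], [-0.51, 0.2, 0.05], [-0.65, 0.22, 0.06], [-0.79, 0.23, 0.07], [-0.93, 0.21, 0.08], [-1.07, 0.18, 0.1], [-1.07, 0.18, 0.1], [-1.07, 0.18, 0.1]], "dr": [[0, 0, 0], [0, 0, 0], [0, 0, 0], [0, 0, 0], [0, 0, 0], [0, 0, 0], [0, 0, 0], [0, 0, 0], [0, 0, 0], [0, 0, 0]], "gripper": [0, 0, 0, 0, 0, 0, 0, 0, 0, 0]}}

```text
t: 14.43
position: [0.6061, -0.1492, 0.2544]
tcp_rot: [179.7, 0.1, 96.4]
wrist_force: [7.0, -1.8, -1.6]
opening: 0.201
grasp_force: 25.9
```

```bash
python3 - <<'E'
from circ import *
o=bot.observe();print(o['position'],o['wrist_force'],o['opening'],o['grasp_force'])
d=o['position'][:2]-np.array([.5602,-.1401]);print(np.linalg.norm(d)*1e3,'crank',np.pi/2-2*np.pi-(np.arctan2(d[1],d[0])-np.radians(6.5)))
ks,u=rows(-4.43,-2.43,.125);print(u.tolist())
E
```

```text
[ 0.60609237 -0.14916479  0.25436788] [ 6.99699793 -1.77848263 -1.62027742] 0.2013410301616313 25.852449238300323
46.77905572022622 crank -4.4039300714235186
[[-0.09, -0.08, 0.01], [-0.22, -0.14, 0.02], [-0.33, -0.22, 0.04], [-0.44, -0.32, 0.05], [-0.53, -0.42, 0.06], [-0.61, -0.54, 0.07], [-0.68, -0.66, 0.08], [-0.72, -0.79, 0.09], [-0.76, -0.93, 0.1], [-0.77, -1.07, 0.12], [-0.77, -1.21, 0.13], [-0.75, -1.35, 0.14], [-0.71, -1.49, 0.15], [-0.65, -1.62, 0.16], [-0.58, -1.74, 0.17], [-0.5, -1.85, 0.18]]
```

```bash
python3 - <<'E'
from circ import *
M=R.from_euler('xyz',[180,0,96.5],degrees=True)
c=np.array([.562,-.1395]);b=np.array([.6034,-.1471])
f=lambda k:np.array([*(c+.045*np.array([np.cos(np.pi/2-k+np.radians(6.5)),np.sin(np.pi/2-k+np.radians(6.5))])),-.024*k/2/np.pi])
k0=-4.42
print(np.round([M.inv().apply(f(k)-[*b,f(k0)[2]])/.04 for k in k0+.15*np.arange(1,15)],2).tolist())
print(f(k0+.15*14))
E
```

```text
[[-0.18, 0.01, 0.01], [-0.32, -0.07, 0.03], [-0.45, -0.18, 0.04], [-0.57, -0.3, 0.06], [-0.67, -0.44, 0.07], [-0.74, -0.59, 0.09], [-0.79, -0.75, 0.1], [-0.82, -0.92, 0.11], [-0.82, -1.09, 0.13], [-0.79, -1.25, 0.14], [-0.74, -1.42, 0.16], [-0.67, -1.57, 0.17], [-0.57, -1.71, 0.19], [-0.46, -1.83, 0.2]]
[ 0.53273079 -0.1736806   0.00886175]
```

Request:
{"fn": "jog_arm", "kwargs": {"xyz": [[-0.18, 0.01, 0.01], [-0.32, -0.07, 0.03], [-0.45, -0.18, 0.04], [-0.57, -0.3, 0.06], [-0.67, -0.44, 0.07], [-0.74, -0.59, 0.09], [-0.79, -0.75, 0.1], [-0.82, -0.92, 0.11], [-0.82, -1.09, 0.13], [-0.79, -1.25, 0.14], [-0.74, -1.42, 0.16], [-0.67, -1.57, 0.17], [-0.57, -1.71, 0.19], [-0.46, -1.83, 0.2], [-0.46, -1.83, 0.2], [-0.46, -1.83, 0.2]], "dr": [[0, 0, 0], [0, 0, 0], [0, 0, 0], [0, 0, 0], [0, 0, 0], [0, 0, 0], [0, 0, 0], [0, 0, 0], [0, 0, 0], [0, 0, 0], [0, 0, 0], [0, 0, 0], [0, 0, 0], [0, 0, 0], [0, 0, 0], [0, 0, 0]], "gripper": [0, 0, 0, 0, 0, 0, 0, 0, 0, 0, 0, 0, 0, 0, 0, 0]}}

```text
t: 15.77
position: [0.5324, -0.1736, 0.2458]
tcp_rot: [-180.0, -0.1, 96.5]
wrist_force: [0.1, 3.7, 7.3]
opening: 0.196
grasp_force: 26.5
```

```bash
python3 - <<'E'
from circ import *
o=bot.observe();p=o['position'];print(p,o['wrist_force'])
# circle r=45 through measured knob positions
Q=np.array([[.5924,-.1060],[.6061,-.1492],p[:2]])
c=least_squares(lambda c:np.hypot(*(Q-c).T)-.045,[.562,-.1395]);print(c.x,c.fun*1e3)
c=c.x; d=p[:2]-c;k0=np.pi/2-2*np.pi-(np.arctan2(d[1],d[0])-np.radians(6.5));k0+=2*np.pi*(k0<-4.5);print('crank',k0)
M=R.from_euler('xyz',[180,0,96.5],degrees=True);b=np.array([.53273,-.17368])
f=lambda k:np.array([*(c+.045*np.array([np.cos(np.pi/2-k+np.radians(6.5)),np.sin(np.pi/2-k+np.radians(6.5))])),-.024*k/2/np.pi])
print(np.round([M.inv().apply(f(k)-[*b,f(k0)[2]])/.04 for k in k0+.15*np.arange(1,19)],2).tolist())
print(f(k0+.15*18),k0+.15*18)
E
```

```text
[ 0.53240487 -0.17355794  0.2457842 ] [0.12664603 3.67692953 7.3446149 ]
[ 0.56214893 -0.13955484] [ 0.17803053 -0.0030434   0.17654438]
crank -2.3094604187078476
[[0.14, -0.11, 0.01], [0.29, -0.19, 0.03], [0.44, -0.25, 0.04], [0.61, -0.29, 0.06], [0.78, -0.3, 0.07], [0.95, -0.28, 0.09], [1.11, -0.24, 0.1], [1.27, -0.18, 0.11], [1.41, -0.09, 0.13], [1.54, 0.01, 0.14], [1.65, 0.14, 0.16], [1.75, 0.28, 0.17], [1.82, 0.43, 0.19], [1.86, 0.59, 0.2], [1.89, 0.76, 0.21], [1.88, 0.93, 0.23], [1.86, 1.1, 0.24], [1.8, 1.26, 0.26]]
[ 0.57445917 -0.09627137 -0.00149175] 0.39053958129215216
```

Request:
{"fn": "jog_arm", "kwargs": {"xyz": [[0.14, -0.11, 0.01], [0.29, -0.19, 0.02], [0.44, -0.25, 0.03], [0.61, -0.29, 0.05], [0.78, -0.3, 0.06], [0.95, -0.28, 0.07], [1.11, -0.24, 0.09], [1.27, -0.18, 0.1], [1.41, -0.09, 0.12], [1.54, 0.01, 0.13], [1.65, 0.14, 0.15], [1.75, 0.28, 0.16], [1.82, 0.43, 0.18], [1.86, 0.59, 0.19], [1.89, 0.76, 0.2], [1.88, 0.93, 0.22], [1.86, 1.1, 0.23], [1.8, 1.26, 0.25], [1.8, 1.26, 0.25]], "dr": [[0, 0, 0], [0, 0, 0], [0, 0, 0], [0, 0, 0], [0, 0, 0], [0, 0, 0], [0, 0, 0], [0, 0, 0], [0, 0, 0], [0, 0, 0], [0, 0, 0], [0, 0, 0], [0, 0, 0], [0, 0, 0], [0, 0, 0], [0, 0, 0], [0, 0, 0], [0, 0, 0], [0, 0, 0]], "gripper": [0, 0, 0, 0, 0, 0, 0, 0, 0, 0, 0, 0, 0, 0, 0, 0, 0, 0, 0]}}

```text
t: 17.35
position: [0.5758, -0.0964, 0.2356]
tcp_rot: [-180.0, -0.0, 96.5]
wrist_force: [1.4, -0.1, 6.6]
opening: 0.202
grasp_force: 26.5
```

```bash
python3 - <<'E'
from circ import *
o=bot.observe();p=o['position'];print(p,o['wrist_force'])
Q=np.array([[.5924,-.1060],[.6061,-.1492],[.5324,-.1736],p[:2]])
c=least_squares(lambda c:np.hypot(*(Q-c).T)-.045,[.562,-.1395]);print(c.x,c.fun*1e3)
c=c.x; d=p[:2]-c;k0=np.pi/2-(np.arctan2(d[1],d[0])-np.radians(6.5));print('crank',k0)
M=R.from_euler('xyz',[180,0,96.5],degrees=True);b=np.array([.57446,-.09627])
f=lambda k:np.array([*(c+.045*np.array([np.cos(np.pi/2-k+np.radians(6.5)),np.sin(np.pi/2-k+np.radians(6.5))])),-.024*k/2/np.pi])
print(np.round([M.inv().apply(f(k)-[*b,f(k0)[2]])/.04 for k in np.linspace(k0,1.58,9)[1:]],2).tolist(),f(1.58))
E
```

```text
[ 0.57576858 -0.09643106  0.23560431] [ 1.37088192 -0.14028911  6.55501479]
[ 0.56211202 -0.13944611] [0.12209856 0.05641277 0.26911261 0.13087522]
crank 0.42086455868566053
[[-0.09, 0.17, 0.01], [-0.18, 0.3, 0.03], [-0.3, 0.42, 0.04], [-0.43, 0.52, 0.06], [-0.57, 0.6, 0.07], [-0.73, 0.65, 0.08], [-0.89, 0.69, 0.1], [-1.05, 0.7, 0.11]] [ 0.60686775 -0.13476368 -0.00603516]
```

Request:
{"fn": "jog_arm", "kwargs": {"xyz": [[-0.09, 0.17, 0.01], [-0.18, 0.3, 0.03], [-0.3, 0.42, 0.04], [-0.43, 0.52, 0.06], [-0.57, 0.6, 0.07], [-0.73, 0.65, 0.08], [-0.89, 0.69, 0.1], [-1.05, 0.7, 0.11], [-1.05, 0.7, 0.11], [-1.05, 0.7, 0.11], [-1.05, 0.7, 0.11]], "dr": [[0, 0, 0], [0, 0, 0], [0, 0, 0], [0, 0, 0], [0, 0, 0], [0, 0, 0], [0, 0, 0], [0, 0, 0], [0, 0, 0], [0, 0, 0], [0, 0, 0]], "gripper": [0, 0, 0, 0, 0, 0, 0, 0, 0, 0, 0]}}

```text
t: 18.27
position: [0.6077, -0.1352, 0.2312]
tcp_rot: [-180.0, -0.0, 96.5]
wrist_force: [1.5, -0.7, 5.7]
opening: 0.203
grasp_force: 26.5
```

```bash
python3 - <<'E'
from circ import *
o=bot.observe();p=o['position'];print(p,o['wrist_force'])
d=p[:2]-[.5621,-.1394];print('crank',np.pi/2-(np.arctan2(d[1],d[0])-np.radians(6.5)),np.hypot(*d))
E
```

```text
[ 0.60768612 -0.13518256  0.23118439] [ 1.45141193 -0.67958358  5.74056301]
crank 1.5919894212005268 0.04578079356636743
```

Request:
{"fn": "jog_arm", "kwargs": {"xyz": [[0, 0, 0], [0, 0, 0], [0, 0, 0], [0, 0, 0], [0, 0, -0.3], [0, 0, -0.8], [0, 0, -1.4], [0, 0, -2], [0, 0, -2.6], [0, 0, -3.2], [0, 0, -3.6], [-0.3, 0, -3.8], [-0.3, 0, -3.8]], "dr": [[0, 0, 0], [0, 0, 0], [0, 0, 0], [0, 0, 0], [0, 0, 0], [0, 0, 0], [0, 0, 0], [0, 0, 0], [0, 0, 0], [0, 0, 0], [0, 0, 0], [0, 0, 0], [0, 0, 0]], "gripper": [0.3, 0.4, 0.4, 0.4, 0.4, 0.4, 0.4, 0.4, 0.4, 0.4, 0.4, 0.4, 0.4]}}

```text
t: 19.35
position: [0.6096, -0.1508, 0.3861]
tcp_rot: [179.8, 0.2, 96.3]
wrist_force: [-0.2, -1.5, -0.7]
opening: 0.401
grasp_force: 0.0
```

Request:
{"fn": "jog_arm", "kwargs": {"xyz": [[0, -0.3, 0], [0, -0.9, 0], [0, -1.6, 0], [0, -2.3, 0], [0, -2.9, 0], [0, -3.4, 0], [0, -3.6, 0], [0, -3.6, 0]], "dr": [[0, 0, 0], [0, 0, 0], [0, 0, 0], [0, 0, 0], [0, 0, 0], [0, 0, 0], [0, 0, 0], [0, 0, 0]], "gripper": [0.4, 0.4, 0.4, 0.4, 0.4, 0.4, 0.4, 0.4]}}

```text
t: 20.02
position: [0.464, -0.1647, 0.3828]
tcp_rot: [-179.9, -0.0, 96.3]
wrist_force: [0.1, 0.4, 0.2]
opening: 0.399
grasp_force: 0.0
```

```bash
python3 - <<'E'
from h import *
o=bot.observe();print(o['t'],o['position'],o['wrist_force'])
a=bot.get_image('side')[:,:,::-1];b=bot.get_image('top')[:,:,::-1]
g=lambda im:np.clip(im*1.5,0,255).astype('uint8')
cv2.imwrite('pics/v6.png',np.hstack([up(g(a),230,130,110,150,4),up(g(b),285,160,85,150,4)]))
E
```

```text
20.0167 [ 0.46401274 -0.16471868  0.38280709] [0.07710445 0.38706621 0.19543028]
```

View pics/v6.png

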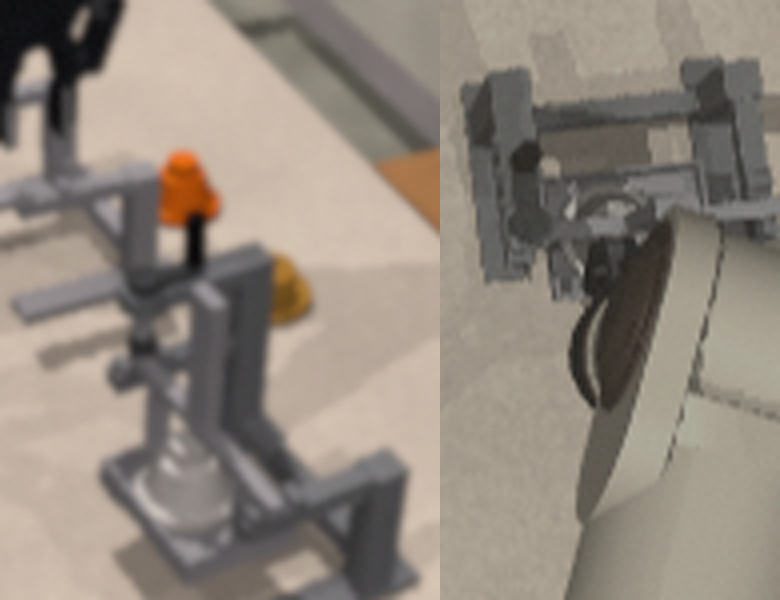

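The foot rests on the bar at side crop (143,342) and the knob points to the stand's +x at (195,240). The tray hangs level, the cover is standing, and the gripper is clear.

```bash
python3 -c "
from station import bot
print(bot.finish_job())"
```

```text
the job is handed in; nothing more can be done
None
```

The tray hangs in both hooks of the clamp stand with the cover standing in it. The crank is about a quarter turn past contact (measured 1.59 rad against the 1.57 asked), and I let go and handed the job in at about 20 s, with the verdict not shown.

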